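# Push a paint pan under the spring dust cover

### The job

Load the blue paint pan into its holder: press the orange paddle down with one fingertip to hold the spring-closed clear cover open, and while holding it push the pan along its runway with the other fingertip until it is fully home against the end stop under the cover. Then back out and let the cover spring shut over the pan. Only push: do not pick the pan up or tip it, and leave the other paints, jars and tools where they are.

Things in the scene. Friction and masses are not known exactly. Their poses are not given: they have to be found in the camera images.
- mouth (a point): Centre of the runway's floor at the mouth of the holder's covered slot, 32 mm above the table. x points along the runway into the slot (roughly away from the robot), y left, z up; this is 'the mouth frame'. The aluminium runway is straight, 27 mm wide between rails 5 mm high, from x = -152 mm to the end stop. Holder: fixed, on a grey plate 270 x 124 x 12 mm.
- end_stop (a point): Centre of the foot of the dark end stop's face, on the runway's floor at x = +84 mm in the mouth frame (same axes). The pan is home when its front end meets this face.
- hinge (a point): The cover's hinge line where it passes the mouth: fixed, 30 mm left of (y = +30 mm) and 14 mm above the mouth point, 46 mm above the table, running along x, between runway and paddle. Same axes as the mouth.
- lip (a point): Lower edge of the black front lip of the clear cover, middle (moves with the cover). The cover spans x = 0 to 88 mm in the mouth frame, the lip x = 0 to 3 mm; shut, it hangs from 26 down to 14 mm above the runway's floor and bars the pan's way.
- pan_blue_center (a point): Centre of the loose blue paint pan: white block with a blue top, 76 mm long (its x axis), 24 mm wide, 24 mm high, about 80 g. It starts on the open runway in front of the mouth. Fully home, its centre is at x = +46 mm in the mouth frame, its rear end 8 mm inside the mouth.
- cover (a joint): Angle of the spring-closed clear cover with its paddle: 0 shut, 1.15 rad (stop) fully open. It springs shut when let go; about 5 N near the middle of the paddle holds it open. The pan passes under the lip above about 0.7 rad. Over 1.0 the cover stands between the two fingers, its top about 92 mm above the table, and leaves the runway free for a finger.
- paddle (a point): Middle of the orange press paddle, 180 mm along the runway (x = -155 to +25 mm in the mouth frame), 46 wide, 3 thick (turns with the cover). Shut, it rises leftwards at 50 deg: free edge 30 mm left of the hinge line and 35 mm above it. At the stop it slopes 16 deg below level; a fingertip 20 to 30 mm left of the hinge then ends about 42 mm above the table and may slide along x.
- pan_red_center (a point): Centre of a spare paint pan with red top, 76 x 24 x 24 mm, on the table to the right of the holder. Leave alone.
- pan_yellow_center (a point): Centre of a spare paint pan with yellow top, 76 x 24 x 24 mm, on the table to the right of the holder. Leave alone.
- pigment_jar: Amber jar, 48 mm wide, 60 mm high, left of the holder; origin under its centre. Leave alone.
- medium_bottle: Green glass bottle, 56 mm wide, 110 mm high, on the left side of the table; origin under its centre. Leave alone.
- paint_tube: Paint tube lying on the left side of the table, about 105 x 30 x 18 mm; origin under its centre. Leave alone.
- palette_knife: Palette knife (spatula) lying on the right side of the table; origin on its underside. Leave alone.
- brush_jar: Glass jar with brushes, 76 mm wide, about 240 mm high with the brushes, on the right side of the table; origin under its centre. Leave alone.
- pan_blue: The same blue pan; origin at the centre of its underside.
Not all that is in view belongs to the job. What is shaped like the pan_blue but turquoise is not meant.

How it is judged:
On the way, in this order (a step that is already met when the one before it is completed fails the run):
1. a finger holds the cover open while the pan is still outside (value of joint cover above 0.7 rad and contact force between the fingers and cover above 0.3 N and x of pan_blue_center in the frame of mouth below -0.03 m), for 0.2 s.
2. the pan is pushed home while a finger still holds the cover open (x of pan_blue_center in the frame of mouth above 0.042 m and value of joint cover above 0.6 rad and contact force between the fingers and cover above 0.3 N), for 0.1 s.
At the end, for the whole second after the job is handed in: The blue pan lies flat on the runway, within 4 mm of home against the end stop, at rest, and the cover has sprung shut over it (joint below 0.06 rad) (x of pan_blue_center in the frame of mouth between 0.042 and 0.05 m and z of pan_blue_center in the frame of mouth between 0.008 and 0.016 m and value of joint cover below 0.06 rad and linear speed of pan_blue below 0.02 m/s); the robot touches nothing.
It fails at once if the blue pan is lifted (over 8 mm) off the runway (z of pan_blue_center in the frame of mouth above 0.02 m).
It fails at once if the blue pan is tipped (angle between pan_blue_center's own z axis and vertical above 0.35 rad).
It fails at once if another thing is moved by more than 15 mm (distance of any of pan_red_center, pan_yellow_center, pigment_jar, medium_bottle, paint_tube, palette_knife, brush_jar from where it was at the start of the episode above 0.015 m).
It also fails if it takes over 48 s, if anything falls off the work surface, if the arm or the gripper's body presses on something with over 40 N, if the wrist force passes 120 N, or if a joint passes its speed limit or range.

### The arm

A 6-joint arm with a two-finger parallel gripper is mounted at the origin on the work surface. World frame = base frame: x ahead of the robot, y to its left, z up, the work surface at z = 0. Lengths are in m, angles in rad, forces in N, time in s.
With the tool pointing down it reaches from about 0.4 to 0.825 m from the base axis. Payload 7 kg.
Tool frame: the origin (TCP) lies on the mounting face of the last link; the fingertips stand arm.tcp_to_tips ahead of it and the grasp point (between the pads) lies 159 mm ahead of it (arm.tcp_to_tips is the distance from the TCP to the fingertips, in m); z points along the fingers, y is the direction in which the jaws open and shut (so a half turn about z gives the same grasp; the last joint's range is limited). The gripper opens to 88 mm and grips with 3 to 60 N. Pads are 19 mm wide; open, the fingers measure 130 mm over their backs; the gripper's body (78 mm by 193 mm) begins 47 mm behind the grasp point.
Start: joints at [1.466, 0.359, 0.012, 0, -1.224, -0.288], TCP at [0.258, 0.624, 0.405] pointing down, gripper open.
Joint ranges: [-3.07, 3.07], [-1.43, 2.12], [-1.02, 1.25], [-3.03, 1.67], [-3.05, -0], [-3.03, 3.03]. Speed limits (rad/s): [2.39, 2.39, 3.01, 3.14, 3.14, 3.14].

### API

Orientations are given as [roll, pitch, yaw] about the fixed x, y, z axes, in that order (R = Rz(yaw) Ry(pitch) Rx(roll)).
In Python, from station import arm, cams, job_done, finder gives the robot as it stands.
- The arm moves only by the tool play_rows, never from a script. Its argument "targets" is a list that holds one entry, the list of rows, each a list of 4 numbers: the shift along the tool's x, y, z in m, then the turn about the tool's z in degrees. A call has 1 to 5 rows; each row is the pose to reach, as a shift and turn from the pose commanded when the call began, along the tool's axes at that moment; what a row does not reach only later rows make up. A row lasts 1/8 s, in which the tool goes at most 62.5 mm and 10.7 degrees, less where a joint would pass 70% of its speed; a pose out of reach is approached as far as the arm can. A call with a gripper value outside its range is refused whole. "grip" is the closure in counts, from 0 (fully open) to 255 (shut), set as the call begins (left out, the last holds). The fingers move at their own pace and stop on an object; "newtons" is the grip in N (left out, the last holds). Time passes only in rows, so rows that repeat a pose let the fingers close. It gives the time, the measured TCP pose, the force and the opening at its end, in the units of the state.
- arm.get_state(): the state, without advancing time (a new reading comes with each control period).
- cams.grab_frame(name): name is "scene" or "top" or "wrist"; returns (picture, depth): 480x640x3 uint8, red, green, blue; 480x640 float32, m along the optical axis (not along the pixel's ray), 0 where there is no reading.
- cams.camera_params(name): a dict with "intrinsics" (3x3 intrinsics, pixels), "position" and "attitude" of the camera in the world. Camera axes: x right, y down, z forward; pixel columns grow to the right and rows downward; lengths in m; the calibration is good to about 2 mm. The wrist camera is an equidistant fisheye: a pixel r from the principal point sees the ray r / f radians off the axis. A picture is of the moment at which its call begins: read the wrist's pose just before it. camera_params takes no time and is no camera call; for the wrist camera it gives the pose at the moment of the call.
- job_done(): hands the job in, once; it reports no verdict.
Trained networks look in the newest picture that a camera, given by its name, has taken for a name from the list of things; names that differ only in an ending like _2 or _b are one class to them, and where a whole thing is asked for, a point or a joint stands for the part that bears it (a point fixed in the world has none). Each returns a list of dicts, best first, with "score" (0 to 1); they miss things now and then, are a little off and sometimes report something else, mostly with a low value. They report only what shows in the picture. A call takes as long as a camera call. They do not tell look-alikes from the thing itself.
- finder.find_in(camera, query): "xyz" ([x, y, z] in m, in world coordinates, good to about 4 mm: the middle of the surface that is visible of it).
- finder.masks_of(camera, query): "mask" (480x640 bool, what is visible of it).
The state is a dict: "t": time; "q": joint angles; "qd": joint speeds; "joint_efforts": joint torques, N m; "eef_pos": TCP position; "ee_rot": TCP orientation; "force": force on the tool from outside, world axes, zero at the start; "moment": the same for the moment, N m; "width": finger opening in m.
Only numpy, scipy, OpenCV 4.12 (cv2) and the standard library are available. Lean on these libraries where they do the work, as an engineer would, in place of code of your own. Each camera call takes 0.05 s, during which the arm holds its last target. There are 200 camera calls.

## Working session

There is one attempt and no reset: what is moved stays moved. The work goes in short steps, Python scripts to look and compute and a tool call to move; the robot and the scene stay as the last step left them, time stands still between calls to the robot, and variables do not carry over. Pictures are saved under pics/ and viewed, about 8 in all and at most 12, crops included, and the job is handed in when it is done.

Besides the shell and the picture viewer there is one more tool, called by a JSON object that holds its "method" and its "body", one argument or row to a line. play_rows: Moves the arm, as the interface text tells. Its arguments: {"type":"object","properties":{"targets":{"type":"array","items":{"type":"array","items":{"type":"array","items":{"type":"number"}}}},"grip":{"type":"number"},"newtons":{"type":"number"}},"required":["targets"]}

```bash
ls; mkdir -p pics; python3 - <<'E'
from station import arm,cams,finder
import cv2,numpy as np
s=arm.get_state();print({k:np.round(v,4).tolist() for k,v in s.items()},arm.tcp_to_tips)
for n in("scene","top"):
    p,d=cams.grab_frame(n);cv2.imwrite(f"pics/{n}1.png",p[:,:,::-1]);c=cams.camera_params(n)
    print(n,{k:np.round(v,3).tolist() for k,v in c.items()})
    np.savez(f"{n}1.npz",p=p,d=d,**{k:np.array(c[k]) for k in("intrinsics","position","attitude")})
    for q in("pan_blue","paddle","lip","end_stop","pigment_jar","pan_red_center"):
        print(n,q,[(round(r["score"],2),np.round(r["xyz"],3).tolist()) for r in finder.find_in(n,q)][:4])
E
```

```text
pics
{'t': 0.0, 'q': [1.4661, 0.3594, 0.0111, -0.0003, -1.2241, -0.2881], 'qd': [-0.0001, -0.0009, 0.0003, -0.0006, 0.0012, 0.0007], 'joint_efforts': [0.0007, -58.2716, 29.3047, 6.9974, 0.0068, -0.0002], 'eef_pos': [0.2583, 0.6234, 0.4037], 'ee_rot': [3.1399, -0.0002, -0.3929], 'force': [-0.4351, -0.1406, 1.4987], 'moment': [0.0233, -0.027, 0.0164], 'width': 0.0876} 0.1781
scene {'intrinsics': [[501.563, 0.0, 313.891], [0.0, 501.563, 236.868], [0.0, 0.0, 1.0]], 'position': [1.115, -0.262, 1.005], 'attitude': [-2.551, 0.015, 1.091]}
scene pan_blue [(0.95, [0.541, 0.102, 0.028]), (0.71, [0.346, -0.073, 0.025]), (0.69, [0.549, -0.075, 0.052]), (0.61, [0.571, -0.253, 0.024])]
scene paddle [(0.58, [0.594, -0.048, 0.06])]
scene lip [(0.63, [0.594, -0.039, 0.06])]
scene end_stop [(0.79, [0.604, -0.05, 0.034])]
scene pigment_jar []
scene pan_red_center [(0.96, [0.536, -0.161, 0.02])]
top {'intrinsics': [[480.648, 0.0, 317.101], [0.0, 480.648, 238.14], [0.0, 0.0, 1.0]], 'position': [0.467, -0.002, 1.094], 'attitude': [-3.082, 0.014, -1.588]}
top pan_blue [(0.67, [0.565, -0.254, 0.026]), (0.66, [0.337, -0.072, 0.024]), (0.65, [0.544, -0.077, 0.054]), (0.6, [0.533, 0.095, 0.022])]
top paddle [(0.92, [0.6, -0.045, 0.061]), (0.71, [0.526, -0.161, 0.024])]
top lip [(0.76, [0.598, -0.046, 0.058]), (0.48, [0.678, -0.371, 0.074]), (0.3, [0.544, -0.076, 0.058])]
top end_stop [(0.77, [0.572, -0.038, 0.029])]
top pigment_jar [(0.89, [0.647, 0.095, 0.062])]
top pan_red_center [(0.62, [0.526, -0.159, 0.025])]
```

View pics/top1.png

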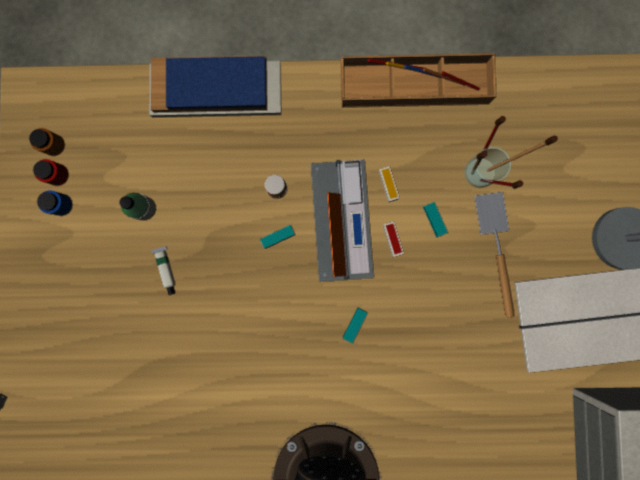

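View pics/scene1.png

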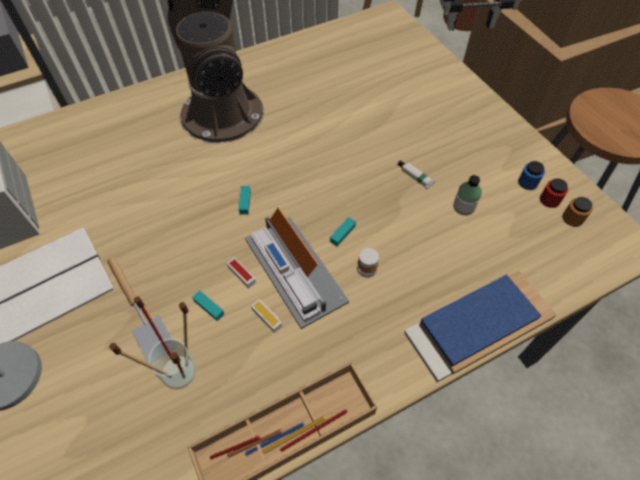

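```bash
cat > h.py <<'E'
import numpy as np,cv2
from scipy.spatial.transform import Rotation as Ro
def load(n):
    f=np.load(n+".npz");return f["p"],f["d"],f["intrinsics"],f["position"],Ro.from_euler("xyz",f["attitude"]).as_matrix()
def cloud(n):
    p,d,K,t,R=load(n);v,u=np.mgrid[:480,:640]
    c=np.stack([(u-K[0,2])/K[0,0]*d,(v-K[1,2])/K[1,1]*d,d],-1)
    return p,c@R.T+t
def proj(n,X):
    p,d,K,t,R=load(n);c=(np.asarray(X)-t)@R;return (c[:,:2]/c[:,2:])*[K[0,0],K[1,1]]+K[:2,2]
E
python3 - <<'E'
from h import *
for n in("top1","scene1"):
    p,X=cloud(n)
    tab=X[...,2][300:320,200:300] if n=="top1" else X[...,2][140:160,300:340]
    print(n,"table z",np.median(tab))
    m=(X[...,2]>.007)&(X[...,2]<.12)&(X[...,0]>.4)&(X[...,0]<.71)&(X[...,1]>-.125)&(X[...,1]<.03)
    n_,l,st,_=cv2.connectedComponentsWithStats(m.astype(np.uint8));k=1+np.argmax(st[1:,4]);m=l==k
    r=cv2.minAreaRect((X[m][:,:2]*1000).astype(np.float32));print("plate",r,cv2.boxPoints(r).round(0).tolist())
    hsv=cv2.cvtColor(p,cv2.COLOR_RGB2HSV);h,s,v=[hsv[...,i].astype(int) for i in range(3)]
    for nm,mm in(("blue",(h>100)&(h<122)&(s>150)),("orange",((h<14))&(s>170)&(v>60))):
        mm=mm&m;P=X[mm];r=cv2.minAreaRect((P[:,:2]*1000).astype(np.float32));print(nm,mm.sum(),P.mean(0).round(4),"z",P[:,2].min().round(3),P[:,2].max().round(3),[np.round(a,1) for a in r],cv2.boxPoints(r).round(0).tolist())
p=load("top1")[0][150:290,290:390];a=cv2.resize(p,None,fx=4,fy=4,interpolation=cv2.INTER_CUBIC)
q=load("scene1")[0][200:330,240:350];b=cv2.resize(q,None,fx=3.6,fy=4.307,interpolation=cv2.INTER_CUBIC)[:560]
b=cv2.resize(b,(396,560));cv2.imwrite("pics/crop1.png",np.hstack([a,b])[:,:,::-1])
E
```

```text
top1 table z 1.347428928433203e-06
plate ((571.4371948242188, -45.27197265625), (269.6124267578125, 124.08714294433594), 3.105447769165039) [[433.0, 9.0], [440.0, -115.0], [709.0, -100.0], [703.0, 24.0]]
blue 185 [ 0.5474 -0.0755  0.0561] z 0.052 0.062 [array([547.2, -75.6]), array([61.7, 13.8]), np.float64(3.1)] [[516.0, -70.0], [517.0, -84.0], [578.0, -81.0], [578.0, -67.0]]
orange 156 [ 0.5364 -0.0187  0.0754] z 0.01 0.086 [array([539. , -18.6]), array([184.2,   3.8]), np.float64(3.1)] [[447.0, -22.0], [447.0, -26.0], [631.0, -16.0], [631.0, -12.0]]
scene1 table z 0.0012252658801117366
plate ((572.55859375, -45.48423767089844), (272.6272277832031, 126.68437957763672), 3.2173070907592773) [[433.0, 10.0], [440.0, -116.0], [712.0, -101.0], [705.0, 25.0]]
blue 97 [ 0.5493 -0.0771  0.0578] z 0.052 0.063 [array([548.3, -77. ]), array([58.6,  9.9]), np.float64(2.8)] [[519.0, -74.0], [519.0, -83.0], [578.0, -81.0], [577.0, -71.0]]
orange 865 [ 0.5416 -0.0322  0.0681] z 0.051 0.087 [array([537.3, -32.7]), array([173. ,  24.6]), np.float64(3.1)] [[450.0, -25.0], [452.0, -50.0], [624.0, -40.0], [623.0, -16.0]]
```

View pics/crop1.png

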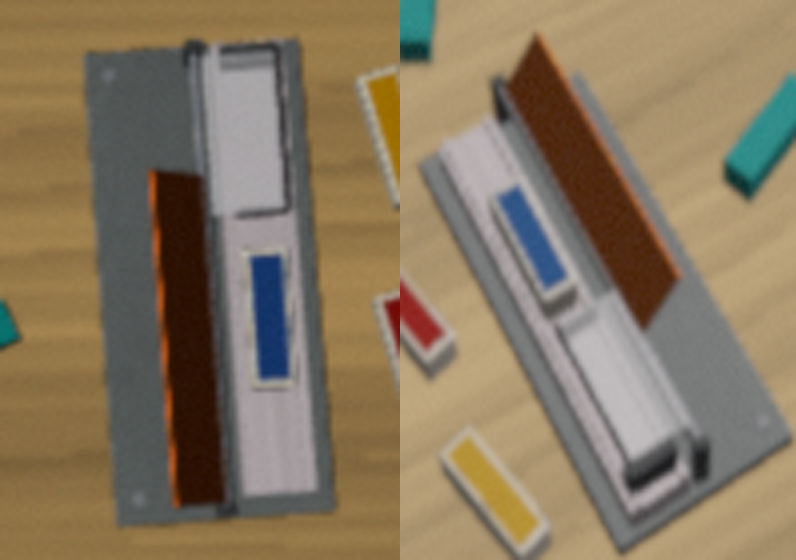

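{"method": "play_rows", "body": {
  "targets": [
    [[0.03,0.035,0,0],[0.07,0.08,0,0],[0.11,0.127,0,0],[0.15,0.174,0,0],[0.19,0.22,0,0]]
  ],
  "grip": 133
}}

```text
t: 1.32
eef_pos: [0.3499, 0.3456, 0.405]
ee_rot: [-3.141, -0.0, -0.392]
force: [1.0, 0.5, 0.0]
width: 0.0443
```

{"method": "play_rows", "body": {
  "targets": [
    [[0.04,0.046,0,0],[0.08,0.093,0,0],[0.12,0.139,0,0],[0.16,0.186,0,0],[0.19,0.22,0,0]]
  ]
}}

```text
t: 1.95
eef_pos: [0.4411, 0.0693, 0.4052]
ee_rot: [-3.141, -0.001, -0.394]
force: [1.1, 0.2, 0.3]
width: 0.0417
```

{"method": "play_rows", "body": {
  "targets": [
    [[0.03,0.035,0.02,-6],[0.06,0.07,0.05,-14],[0.0856,0.1,0.08,-22],[0.0856,0.1,0.12,-25.6],[0.0856,0.1,0.12,-25.6]]
  ]
}}

```text
t: 2.58
eef_pos: [0.4807, -0.0543, 0.2825]
ee_rot: [3.141, 0.006, 0.052]
force: [-0.5, -0.1, 0.8]
width: 0.0417
```

```bash
python3 - <<'E'
from station import arm,cams
import cv2,numpy as np
s=arm.get_state();c=cams.camera_params("wrist");print({k:np.round(v,4).tolist() for k,v in s.items()})
p,d=cams.grab_frame("wrist");cv2.imwrite("pics/w1.png",p[:,:,::-1]);np.savez("w1.npz",p=p,d=d,**{k:np.array(c[k]) for k in("intrinsics","position","attitude")})
print({k:np.round(v,4).tolist() for k,v in c.items()})
E
```

```text
{'t': 2.575, 'q': [0.295, 0.1674, -0.5636, -0.0006, -0.8457, 1.3281], 'qd': [0.0216, -0.0511, 0.0618, 0.0228, -0.0501, -0.038], 'joint_efforts': [-0.5737, -34.8822, 22.1046, 5.1501, 0.8865, 0.5992], 'eef_pos': [0.4807, -0.0543, 0.2825], 'ee_rot': [3.1406, 0.0058, 0.0519], 'force': [-0.5372, -0.1103, 0.8334], 'moment': [-0.0029, 0.0688, 0.0092], 'width': 0.0417}
{'intrinsics': [[371.6483, 0.0, 321.6608], [0.0, 371.6483, 240.4585], [0.0, 0.0, 1.0]], 'position': [0.551, -0.0516, 0.2625], 'attitude': [2.8725, -0.0013, -1.5176]}
```

View pics/w1.png

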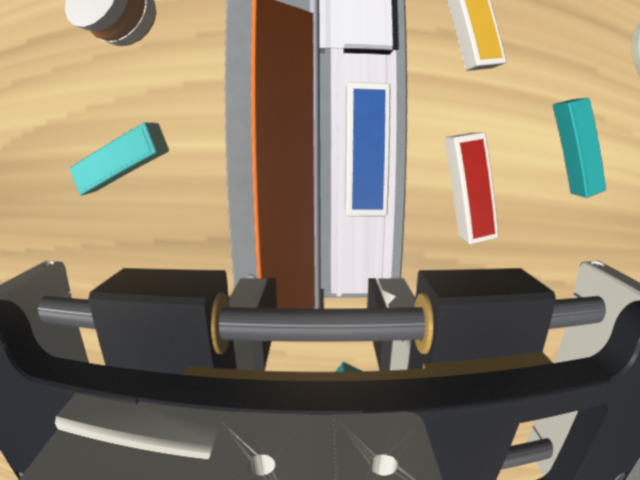

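```bash
cat >> h.py <<'E'
EX=np.array([np.cos(.0542),np.sin(.0542)]);EY=np.array([-EX[1],EX[0]])
def wcloud(n):
    p,d,K,t,R=load(n);v,u=np.mgrid[:480,:640].astype(float);a=(u-K[0,2])/K[0,0];b=(v-K[1,2])/K[1,1];th=np.hypot(a,b)+1e-9
    k=np.tan(th)/th;c=np.stack([a*k*d,b*k*d,d],-1);return p,c@R.T+t
def st(X): return np.stack([X[...,:2]@EX,X[...,:2]@EY,X[...,2]],-1)
E
python3 - <<'E'
from h import *
p,X=wcloud("w1");S=st(X)*1000
for u in range(230,420,6): print(u,[S[v,u].round(0).tolist() for v in(150,285,300,312)])
print("col 368"); print([(v,S[v,368].round(0).tolist()) for v in range(30,60,3)],[(v,S[v,368].round(0).tolist()) for v in list(range(78,92,3))+list(range(205,222,3))])
hsv=cv2.cvtColor(p,cv2.COLOR_RGB2HSV).astype(int);h,s,v=hsv[...,0],hsv[...,1],hsv[...,2]
m=(h>100)&(h<125)&(s>120)&(S[...,2]>45)&(S[...,2]<65);P=S[m]
print("blue",P.min(0),P.max(0),P.mean(0),cv2.minAreaRect(X[m][:,:2].astype(np.float32)*1000))
E
```

```text
230 [[542.0, -19.0, 12.0], [440.0, -11.0, 1.0], [488.0, -46.0, 133.0], [509.0, -60.0, 185.0]]
236 [[542.0, -24.0, 12.0], [488.0, -45.0, 118.0], [488.0, -48.0, 133.0], [509.0, -61.0, 186.0]]
242 [[542.0, -28.0, 13.0], [488.0, -47.0, 117.0], [488.0, -50.0, 133.0], [509.0, -63.0, 186.0]]
248 [[542.0, -32.0, 12.0], [488.0, -50.0, 118.0], [488.0, -53.0, 133.0], [509.0, -64.0, 185.0]]
254 [[543.0, -49.0, 82.0], [488.0, -53.0, 118.0], [485.0, -54.0, 126.0], [509.0, -66.0, 185.0]]
260 [[543.0, -51.0, 80.0], [488.0, -55.0, 118.0], [487.0, -57.0, 131.0], [509.0, -67.0, 185.0]]
266 [[543.0, -54.0, 78.0], [486.0, -57.0, 114.0], [487.0, -60.0, 130.0], [509.0, -69.0, 186.0]]
272 [[543.0, -56.0, 73.0], [486.0, -60.0, 114.0], [480.0, -60.0, 117.0], [508.0, -70.0, 184.0]]
278 [[543.0, -59.0, 71.0], [470.0, -58.0, 74.0], [460.0, -57.0, 73.0], [508.0, -71.0, 184.0]]
284 [[543.0, -62.0, 68.0], [468.0, -60.0, 70.0], [459.0, -60.0, 69.0], [509.0, -73.0, 185.0]]
290 [[542.0, -65.0, 63.0], [467.0, -63.0, 66.0], [458.0, -63.0, 66.0], [509.0, -74.0, 185.0]]
296 [[542.0, -68.0, 60.0], [465.0, -67.0, 62.0], [45
[... 2131 characters left out ...]
601.0, -107.0, 60.0]), (48, [599.0, -107.0, 60.0]), (51, [599.0, -108.0, 53.0]), (54, [602.0, -110.0, 32.0]), (57, [600.0, -110.0, 33.0])] [(78, [587.0, -110.0, 32.0]), (81, [585.0, -110.0, 33.0]), (84, [579.0, -107.0, 56.0]), (87, [578.0, -107.0, 56.0]), (90, [576.0, -107.0, 56.0]), (205, [512.0, -108.0, 58.0]), (208, [510.0, -108.0, 56.0]), (211, [508.0, -108.0, 56.0]), (214, [506.0, -108.0, 56.0]), (217, [499.0, -111.0, 32.0]), (220, [497.0, -111.0, 31.0])]
blue [ 509.9544537  -115.97570864   54.33019668] [576.25191465 -98.88419802  59.49748288] [ 543.38932379 -107.31370955   56.97668663] ((548.139892578125, -77.84039306640625), (66.34741973876953, 16.834819793701172), 2.7688651084899902)
```

{"method": "play_rows", "body": {
  "targets": [
    [[0,0,0,0],[0,0,0.01,0],[0,0,0.02,0],[0,0,0.03,0],[0,0,0.04,0]]
  ],
  "grip": 122,
  "newtons": 60
}}

```text
t: 3.25
eef_pos: [0.4823, -0.0526, 0.2449]
ee_rot: [-3.14, -0.002, 0.055]
force: [0.1, -0.6, 1.5]
width: 0.0457
```

{"method": "play_rows", "body": {
  "targets": [
    [[0,0,0.006,0],[0,0,0.012,0],[0,0,0.017,0],[0,0,0.017,0],[0,0,0.017,0]]
  ]
}}

```text
t: 3.88
eef_pos: [0.4818, -0.0536, 0.2277]
ee_rot: [3.141, 0.0, 0.054]
force: [0.5, 0.0, 2.6]
width: 0.0459
```

{"method": "play_rows", "body": {
  "targets": [
    [[0,0,0.003,0],[0,0,0.006,0],[0,0,0.006,0],[0,0,0.006,0]]
  ]
}}

```text
t: 4.38
eef_pos: [0.4818, -0.0536, 0.2217]
ee_rot: [3.142, -0.0, 0.054]
force: [-0.6, -0.1, 3.1]
width: 0.0457
```

```bash
python3 - <<'E'
from station import arm,cams
import cv2,numpy as np
s=arm.get_state();print({k:np.round(s[k],4).tolist() for k in("eef_pos","force","width")})
p,d=cams.grab_frame("scene");c=cams.camera_params("scene")
np.savez("scene2.npz",p=p,d=d,**{k:np.array(c[k]) for k in("intrinsics","position","attitude")})
p2,d2=cams.grab_frame("wrist");c=cams.camera_params("wrist")
np.savez("w2.npz",p=p2,d=d2,**{k:np.array(c[k]) for k in("intrinsics","position","attitude")})
a=cv2.resize(p[180:330,220:380],(400,375),interpolation=cv2.INTER_CUBIC);b=p2[0:375,150:550]
cv2.imwrite("pics/c2.png",np.hstack([a,b])[:,:,::-1])
from h import *
_,X=cloud("scene2");S=st(X)*1000-[599,-107,32]
m=(S[...,0]>0)&(S[...,0]<90)&(S[...,1]>-20)&(S[...,1]<60)&(S[...,2]<120)
print("cover top z above floor",np.percentile(S[m][:,2],[50,90,95,98,99.5]))
E
```

```text
{'eef_pos': [0.4818, -0.0536, 0.2217], 'force': [-0.6253, -0.0663, 3.1113], 'width': 0.0457}
cover top z above floor [ 2.36634456 46.47549838 61.2989445  63.08139393 64.83097432]
```

View pics/c2.png

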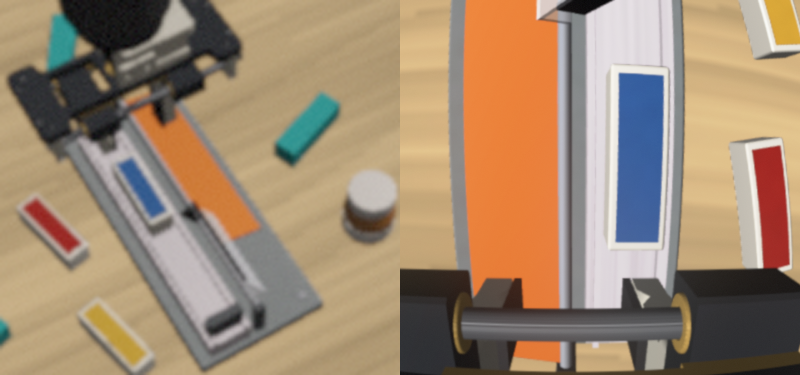

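The picture shows the paddle pressed nearly flat, the cover standing up between the fingers, and the blue pan (right crop, 640,155) clear ahead of the right finger. I'll measure the paddle's slope for the cover angle.

```bash
python3 - <<'E'
from h import *
p,X=wcloud("w2");S=st(X)*1000-[599,-107,32]
h=cv2.cvtColor(p,cv2.COLOR_RGB2HSV).astype(int)
m=(h[...,0]<16)&(h[...,1]>170)&(h[...,2]>130)&(S[...,2]>-15)&(S[...,2]<30)&(S[...,0]>-100);P=S[m]
a=np.polyfit(P[:,1],P[:,2],1);sl=np.degrees(np.arctan(a[0]));print(m.sum(),"slope deg",sl,"cover rad",np.radians(50-sl),P.min(0),P.max(0))
E
```

```text
25042 slope deg 6.431911486576058 cover rad 0.7604065933595695 [-99.99842584 -94.36128699  -9.22248116] [18.90725632 74.55470935 22.06823564]
```

```bash
python3 - <<'E'
from h import *
p,X=wcloud("w2");S=st(X)*1000-[599,-107,32]
h=cv2.cvtColor(p,cv2.COLOR_RGB2HSV).astype(int)
m=(h[...,0]<16)&(h[...,1]>170)&(h[...,2]>130)&(S[...,2]>-15)&(S[...,2]<30)&(S[...,0]>-100)&(S[...,1]>35)&(S[...,1]<75);P=S[m]
for lo in range(35,75,5):
    q=P[(P[:,1]>=lo)&(P[:,1]<lo+5)];print(lo,len(q),np.median(q[:,2]).round(1) if len(q) else "")
a=np.polyfit(P[:,1],P[:,2],1);print(np.degrees(np.arctan(a[0])))
E
```

```text
35 2750 14.3
40 2855 13.3
45 2894 12.3
50 2810 11.3
55 2752 10.4
60 2668 9.4
65 2581 8.5
70 2059 7.5
-11.081743304775404
```

{"method": "play_rows", "body": {
  "targets": [
    [[0.004,0,0.001,0],[0.01,0,0.001,0],[0.016,0,0.001,0],[0.022,0,0.001,0],[0.028,0,0.001,0]]
  ]
}}

```text
t: 5.1
eef_pos: [0.5102, -0.052, 0.2206]
ee_rot: [3.142, 0.0, 0.054]
force: [-2.4, 0.0, 3.1]
width: 0.0455
```

{"method": "play_rows", "body": {
  "targets": [
    [[0.007,0,0,0],[0.014,0,0,0],[0.021,0,0,0],[0.028,0,0,0],[0.035,0,0,0]]
  ]
}}

```text
t: 5.72
eef_pos: [0.5452, -0.0501, 0.2207]
ee_rot: [-3.142, -0.0, 0.054]
force: [-2.9, 1.3, 3.1]
width: 0.0455
```

{"method": "play_rows", "body": {
  "targets": [
    [[0.007,0,0,0],[0.014,0,0,0],[0.021,0,0,0],[0.028,0,0,0],[0.034,0,0,0]]
  ]
}}

```text
t: 6.35
eef_pos: [0.5792, -0.0483, 0.2207]
ee_rot: [3.142, -0.0, 0.054]
force: [-2.7, 0.8, 4.6]
width: 0.0458
```

{"method": "play_rows", "body": {
  "targets": [
    [[0.005,0,0,0],[0.01,0,0,0],[0.015,0,0,0],[0.018,0,0,0],[0.018,0,0,0]]
  ]
}}

```text
t: 6.98
eef_pos: [0.5971, -0.0473, 0.2208]
ee_rot: [3.142, -0.001, 0.054]
force: [-1.3, 0.0, 3.7]
width: 0.0455
```

{"method": "play_rows", "body": {
  "targets": [
    [[0.001,0,0,0],[0.002,0,0,0],[0.003,0,0,0],[0.003,0,0,0]]
  ]
}}

```text
t: 7.48
eef_pos: [0.5993, -0.0472, 0.2205]
ee_rot: [3.142, 0.001, 0.054]
force: [-4.9, 0.6, 4.6]
width: 0.0456
```

{"method": "play_rows", "body": {
  "targets": [
    [[0.001,0,0,0],[0.002,0,0,0],[0.002,0,0,0],[0.002,0,0,0]]
  ]
}}

```text
t: 7.98
eef_pos: [0.6, -0.0473, 0.2202]
ee_rot: [3.141, 0.004, 0.053]
force: [-9.4, 1.5, 7.5]
width: 0.0457
```

```bash
python3 - <<'E'
from station import arm,cams
from h import *
s=arm.get_state();print({k:np.round(s[k],4).tolist() for k in("eef_pos","force","width")}, st(np.array(s["eef_pos"])))
for n in("wrist","scene"):
    c=cams.camera_params(n);p,d=cams.grab_frame(n)
    np.savez(n+"3.npz",p=p,d=d,**{k:np.array(c[k]) for k in("intrinsics","position","attitude")})
    X=(wcloud if n=="wrist" else cloud)(n+"3")[1];S=st(X)*1000-[599,-107,32]
    h=cv2.cvtColor(p,cv2.COLOR_RGB2HSV).astype(int)
    m=(h[...,0]>100)&(h[...,0]<125)&(h[...,1]>110)&(S[...,2]>15)&(S[...,2]<32)&(abs(S[...,1])<20);P=S[m]
    if len(P):print(n,len(P),np.percentile(P,1,0),np.percentile(P,99,0))
    m=(h[...,0]<16)&(h[...,1]>170)&(h[...,2]>130)&(S[...,2]>-15)&(S[...,2]<30)&(S[...,0]>-150)&(S[...,0]<25)&(S[...,1]>35)&(S[...,1]<75);P=S[m]
    if len(P)>50:print("paddle slope",np.degrees(np.arctan(np.polyfit(P[:,1],P[:,2],1)[0])))
E
```

```text
{'eef_pos': [0.6, -0.0473, 0.2202], 'force': [-9.3642, 1.5272, 7.5231], 'width': 0.0457} [ 0.5965534  -0.07974227  0.22016704]
wrist 7002 [13.55394363 -8.01856809 23.45733624] [79.1259864   9.04517137 26.34936929]
paddle slope -15.834435181526217
scene 151 [16.56841814 -5.34933091 22.14260434] [76.04353934  7.58395495 29.82358618]
paddle slope -19.45520768585225
```

{"method": "play_rows", "body": {
  "targets": [
    [[-0.005,0,0,0],[-0.015,0,0,0],[-0.03,0,0,0],[-0.045,0,0,0],[-0.06,0,0,0]]
  ]
}}

```text
t: 8.7
eef_pos: [0.5406, -0.0503, 0.2208]
ee_rot: [-3.141, -0.001, 0.054]
force: [2.0, 0.8, 3.0]
width: 0.0458
```

{"method": "play_rows", "body": {
  "targets": [
    [[0,0,-0.006,0],[0,0,-0.014,0],[0,0,-0.022,0],[0,0,-0.03,0],[0,0,-0.04,0]]
  ]
}}

```text
t: 9.32
eef_pos: [0.5418, -0.0503, 0.2611]
ee_rot: [3.142, 0.0, 0.054]
force: [-0.7, -0.5, 0.3]
width: 0.0458
```

{"method": "play_rows", "body": {
  "targets": [
    [[0,0,-0.02,0],[0,0,-0.04,0],[0,0,-0.06,0],[0,0,-0.08,0],[0,0,-0.08,0]]
  ]
}}

```text
t: 9.95
eef_pos: [0.5422, -0.0501, 0.3425]
ee_rot: [-3.141, -0.003, 0.054]
force: [-0.8, -0.3, 0.6]
width: 0.0453
```

```bash
python3 - <<'E'
from station import arm,cams
from h import *
s=arm.get_state();print({k:np.round(s[k],4).tolist() for k in("t","eef_pos","force","width")})
for n in("wrist","scene"):
    c=cams.camera_params(n);p,d=cams.grab_frame(n)
    np.savez(n+"4.npz",p=p,d=d,**{k:np.array(c[k]) for k in("intrinsics","position","attitude")})
    X=(wcloud if n=="wrist" else cloud)(n+"4")[1];S=st(X)*1000-[599,-107,32]
    m=(S[...,0]>5)&(S[...,0]<80)&(abs(S[...,1])<10)&(S[...,2]<80);print(n,"z over slot",np.percentile(S[m][:,2],[5,50,95]))
a=cv2.resize(p[180:330,220:380],(400,375),interpolation=cv2.INTER_CUBIC);b=load("wrist4")[0][0:375,150:550]
cv2.imwrite("pics/c4.png",np.hstack([a,b])[:,:,::-1])
E
```

```text
{'t': 9.95, 'eef_pos': [0.5422, -0.0501, 0.3425], 'force': [-0.8236, -0.2655, 0.6262], 'width': 0.0453}
wrist z over slot [27.12159566 28.29872269 29.51866406]
scene z over slot [26.4276868  29.40812584 32.29086204]
```

View pics/c4.png

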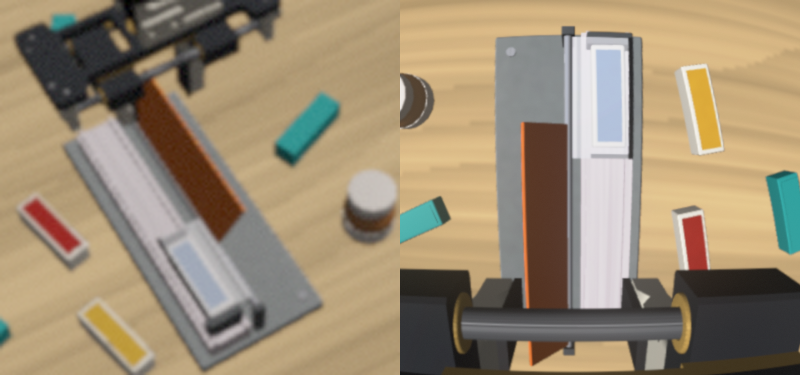

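The last picture shows the blue pan under the shut clear cover (right crop, 608,95). The runway is empty, the fingers are clear and the spare pans haven't moved.

```bash
python3 -c "
from station import job_done
print(job_done())"
```

```text
the job is handed in; nothing more can be done
None
```

The blue pan is home under the shut cover, and the job was handed in at about 10 s of the 48 s. The hand-in reports no verdict.

**What I did:** I pressed the paddle down with the left fingertip until it reached the stop. I pushed the pan about 105 mm with the right fingertip until it stalled on the end stop. Then I backed out 60 mm and lifted straight up, and the cover sprang shut.

**Last checks:**
- **Cover while pushing:** the first slope fit read 0.76 rad because stray points got in. Limited to the paddle, it gave 1.07 rad before the push. At the end of the push the wrist camera gave about 1.15 rad (stop). The scene camera's slope came out 3.6° steeper, past the stop, so I put that down to noise.
- **Pan at the end of the push:** both cameras put its centre at x ≈ 46 mm, against 46 mm for home. The push force had risen to 9.4 N with almost no further movement. I did not measure it again after backing out; the last picture shows it still in place under the cover.
- **Cover after release:** its surface was about 28 mm above the runway floor, the same as when shut at the start.
- **Robot and surroundings:** the force was near zero and the fingers were clear. The spare pans and the pigment jar look unmoved in the last picture. I did not check the bottle, tube, knife or brush jar again, but the gripper kept well away from them or passed high above.

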